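# Unfold the crank and clamp the module

### The arm

A 6-joint arm with a two-finger parallel gripper is mounted at the origin on the work surface. World frame = base frame: x ahead of the robot, y to its left, z up, the work surface at z = 0. Lengths are in m, angles in rad, forces in N, time in s.
With the tool pointing down it reaches from about 0.325 to 0.9 m from the base axis. Payload 6.1 kg.
Tool frame: the origin (TCP) lies midway between the tips of the shut fingers; the grasp point (between the pads) lies 19 mm behind it; y points along the fingers, z is the direction in which the jaws open and shut, and the axes are right-handed (so a half turn about y gives the same grasp; the last joint's range is limited). The gripper opens to 85 mm and grips with 20 to 120 N. Pads are 22 mm wide; open, the fingers measure 114 mm over their backs; the gripper's body (76 mm by 85 mm) begins 54 mm behind the grasp point. The pads swing forward as they close: fully open they stand 13 mm farther back than shut.
Start: joints at [1.007, 0.22, 1.526, -0, 1.395, -0.126], TCP at [0.265, 0.566, 0.231] pointing down, gripper open.
Joint ranges: [-2.98, 2.98], [-0.91, 2.08], [0.09, 2.57], [-1.24, 4.39], [0.2, 2.65], [-2.68, 2.68]. Speed limits (rad/s): [2.57, 2.57, 3.01, 3.14, 3.14, 3.14].

### API

Orientations are given as a rotation vector (axis times angle).
In Python, from cell import bot gives the robot as it stands.
- The arm moves only by the shell command python3 -m crank 'ROWS' [FORCE]. ROWS is JSON, a list of rows, each a list of 3 entries, a list of its own where there are three numbers: the shift along the tool's x, y, z in units of 25 mm (1.0 is 25 mm), then the turn, a rotation vector about the tool's x, y, z in units of 5 degrees (1.0 is 5 degrees), then the finger opening in mm, from 0 to 85.4. A call has 1 to 8 rows; each row is the pose to reach, as a shift and turn from the pose measured when the call began, along the tool's axes at that moment; what a row does not reach only later rows make up. A row lasts 1/8 s, in which the tool goes at most 62.5 mm and 10.7 degrees, less where a joint would pass 70% of its speed; a pose out of reach is approached as far as the arm can. A call with a gripper value outside its range is refused whole. The fingers move at their own pace and stop on an object; FORCE is the grip in N (left out, the last holds). Time passes only in rows, so rows that repeat a pose let the fingers close. It gives the time, the measured TCP pose, the force and the opening at its end, in the units of the state.
- bot.get_obs(): the state, without advancing time (a new reading comes with each control period).
- bot.grab_frame(name): name is "side" or "top" or "wrist"; returns the picture (400x640x3 uint8, blue, green, red); there is no depth.
- bot.calibration(name): a dict with "vfov" (degrees; the focal length in pixels is half the picture's height over the tangent of half this angle, whatever the lens; pixels are square), "cx", "cy" (the principal point, pixels), "camera_from_world" (4x4, takes a point from world to camera coordinates); the wrist camera has in their place "T_tool_cam" (4x4, takes a point from camera to tool coordinates, whose origin is the TCP and whose axes are the tool frame's). Camera axes: x right, y down, z forward; pixel columns grow to the right and rows downward; lengths in m; the calibration is good to about 2 mm. A picture is of the moment at which its call begins: read the wrist's pose just before it. calibration takes no time and is no camera call.
- bot.job_done(): hands the job in, once; it reports no verdict.
Trained networks look in the newest picture that a camera, given by its name, has taken for a name from the list of things; names that differ only in an ending like _2 or _b are one class to them, and where a whole thing is asked for, a point or a joint stands for the part that bears it (a point fixed in the world has none). Each returns a list of dicts, best first, with "conf" (0 to 1); they miss things now and then, are a little off and sometimes report something else, mostly with a low value. They report only what shows in the picture. A call takes as long as a camera call. They do not tell look-alikes from the thing itself.
- bot.outline_of(camera, label): "pixels" (400x640 bool, what is visible of it) and "extent" ([left, top, width, height] in pixels, round what is visible of it).
- bot.mark_of(camera, label): "uv" ([column, row] in pixels: a listed point, or the origin of a listed thing).
The state is a dict: "t": time; "joint_positions": joint angles; "qd": joint speeds; "joint_torque": joint torques, N m; "eef_pos": TCP position; "orientation": TCP orientation; "contact_force": force on the tool from outside, world axes, zero at the start; "wrist_torque": the same for the moment, N m; "grip_width": opening from 0.0 (shut) to 1.0 (fully open).
Only numpy, scipy, OpenCV 4.12 (cv2) and the standard library are available. Lean on these libraries where they do the work, as an engineer would, in place of code of your own. Each camera call takes 0.05 s, during which the arm holds its last target.

### The job

Unfold the red crank handle fully until it stands upright against its stop, then crank clockwise (seen from above) so that the jaw pushes the circuit module against the yellow back stop and clamps it there with about 20 N: snug, never more than 40 N. Leave the handle standing up, let go, do not touch the module, and leave the other things on the bench alone.

Things in the scene. Friction and masses are not known exactly. Their poses are not given: they have to be found in the camera images.
- fixture: Clamping fixture fixed to the bench, may stand turned. Base 130 x 400 x 6 mm; origin at bench level under the crank's vertical axis. Blue gearbox 90 x 90 mm, 75 mm high, round that axis. The bed with two guide rails runs along the fixture's own +y; on it a blue jaw 88 mm wide, 45 mm high over the bench, with a sprung black rubber pad. Cranking clockwise from above drives the jaw to +y.
- crank_axis (a point): Point on the crank's vertical axis at the height of the handle's hinge, 115 mm above the bench. The steel crank arm (18 mm wide, 8 mm thick, top face 103 mm above the bench) turns about it on a 24 mm boss; 20 mm are free between gearbox and arm.
- handle_hinge (a point): Centre of the handle's hinge at the outer end of the crank arm, 75 mm from the crank axis, 115 mm above the bench; it goes round with the arm. The hinge pin is level and square to the arm. The hinge cheeks are 26 mm wide and reach 121 mm above the bench.
- handle_end (a point): Free end of the handle, on its axis, 92 mm from the hinge. A round red sleeve, 20 mm in diameter, covers it from 18 to 88 mm from the hinge and spins freely on its spindle. Folded, the handle lies level along the top of the arm, reaching over the crank axis and 17 mm past it; unfolded, it stands straight up from the hinge, its end 207 mm above the bench.
- handle (a joint): Hinge of the handle (rad): 0 folded flat on the arm, 1.571 fully unfolded and upright, at its stop. It starts 0 to 0.25. Stiff hinge: about 0.15 N m, it stays where it is left, and comes up hard against its stop when fully unfolded.
- crank (a joint): Turn of the crank arm (rad), clockwise seen from above; starts at 0 to 1, end of travel 6. Moves the jaw 20 mm per rad. Stiff (0.55 N m, about 7 N at the handle); stays where left. Clamping begins somewhere between 3.6 and 4.9, different each time; from there the clamping force grows by about 200 N per rad, and 20 N of it adds about 5 N to the force needed at the handle.
- module: Circuit module: green board in an aluminium tray, 90 (across the bed) x 100 (along the bed) x 20 mm, parts on top up to 32 mm. Origin under its centre, on the bed 12 mm above the bench. Lies loose between the guide rails, not yet against the stop.
- stop: Yellow back stop across the far end of the bed, 118 x 28 x 34 mm, locked in place; its setting along the bed differs by up to 12 mm either way from time to time. Origin at the lower edge of the face that the module comes to bear on.
- meter: Bystander: orange multimeter lying flat, 190 x 90 x 40 mm; origin at the centre of its underside.
- screwdriver: Bystander: screwdriver lying on the bench.
- flux: Bystander: white bottle with blue cap, 52 mm diameter, 110 mm high; origin at the centre of its underside.
- partsbin: Bystander: blue open parts bin, 110 x 150 x 55 mm; origin at the centre of its underside.
Things that resemble listed ones, but are neither listed nor needed, are in the scene too. Of the things like the module, leave any that is orange; of the rest the smaller one is meant.

How it is judged:
By the outcome, as a careful person would: the job done as asked, in the order asked, and still so for the second after the job is handed in, with the robot touching nothing.
It also fails if it takes over 72 s, if anything falls off the work surface, if the arm or the gripper's body presses on something with over 40 N, if the wrist force passes 120 N, or if a joint passes its speed limit or range.

## Working session

There is one attempt and no reset: what is moved stays moved. The work goes in short steps, Python scripts to look and compute and a shell command to move; the robot and the scene stay as the last step left them, time stands still between calls to the robot, and variables do not carry over. Pictures are saved under pics/ and viewed, and the job is handed in when it is done.

```bash
ls -la; mkdir -p pics
python3 - <<'E'
from cell import bot
import cv2,numpy as np
o=bot.get_obs()
for k,v in o.items(): print(k,np.round(v,3))
for n in ("side","top","wrist"):
    f=bot.grab_frame(n); cv2.imwrite(f"pics/a_{n}.png",f)
    print(n,{k:np.round(v,3).tolist() for k,v in bot.calibration(n).items()})
E
```

```text
total 12
drwxr-xr-x  3 agent agent 4096 Dec  7 15:44 .
drwxr-xr-x 23 root  root  4096 Dec  7 15:44 ..
drwxr-xr-x  2 agent agent 4096 Dec  7 15:44 pics
t 0.0
joint_positions [ 1.007  0.221  1.528 -0.     1.395 -0.126]
qd [ 0.    -0.002 -0.002  0.001 -0.001  0.001]
joint_torque [ 0.0000e+00 -4.9690e+01 -3.8939e+01 -0.0000e+00  1.1000e-02  0.0000e+00]
eef_pos [0.265 0.566 0.23 ]
orientation [-1.545  0.344 -0.343]
contact_force [ 0.546 -0.754 -0.466]
wrist_torque [ 0.041  0.019 -0.009]
grip_width 0.997
side {'vfov': 48.92, 'cx': 319.49, 'cy': 200.872, 'camera_from_world': [[0.717, -0.697, -0.002, -0.37], [-0.451, -0.461, -0.764, 0.365], [0.532, 0.549, -0.645, 0.927], [0.0, 0.0, 0.0, 1.0]]}
top {'vfov': 53.104, 'cx': 322.098, 'cy': 207.219, 'camera_from_world': [[0.017, -1.0, 0.006, 0.064], [-0.982, -0.018, -0.19, 0.599], [0.19, -0.003, -0.982, 1.154], [0.0, 0.0, 0.0, 1.0]]}
wrist {'vfov': 70.512, 'cx': 321.591, 'cy': 200.135, 'T_tool_cam': [[-0.0, 0.961, 0.277, -0.07], [0.0, -0.277, 0.961, -0.144], [1.0, 0.0, -0.0, 0.001], [0.0, 0.0, 0.0, 1.0]]}
```

View pics/a_side.png

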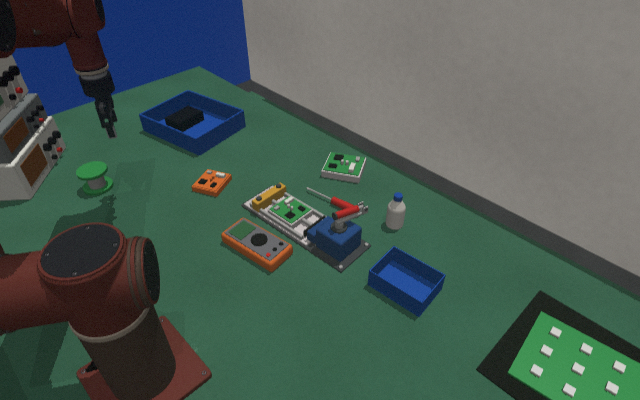

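View pics/a_top.png

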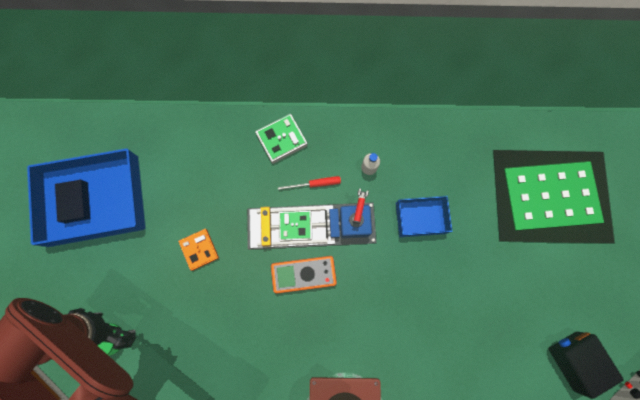

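View pics/a_wrist.png

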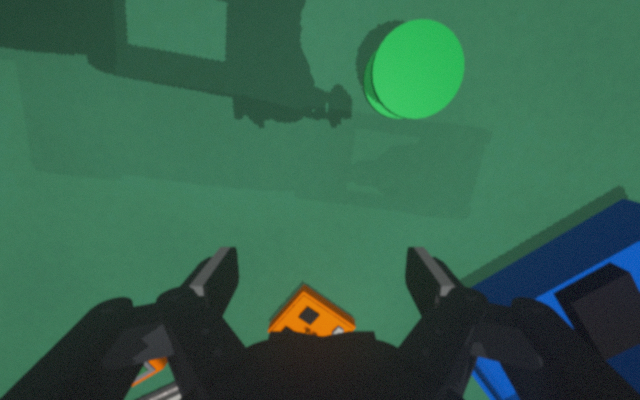

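The scene shows the fixture at top (310,226), its bed running left, which is about world +y. Module candidates in the top view are the green one in the bed (297,226), a bigger green and white one (281,138), and an orange one (199,250). I choose the one in the bed. The crank handle at (360,208) is red, and so is the screwdriver handle at (325,182), which I must leave alone.

```bash
cat > h.py <<'E'
from cell import bot
import cv2,numpy as np
from scipy.spatial.transform import Rotation as R
def cam(n,obs=None):
    c=bot.calibration(n); f=200/np.tan(np.radians(c['vfov'])/2)
    K=np.array([[f,0,c['cx']],[0,f,c['cy']],[0,0,1]])
    if 'camera_from_world' in c: T=np.array(c['camera_from_world'])
    else:
        o=obs; W=np.eye(4); W[:3,:3]=R.from_rotvec(o['orientation']).as_matrix(); W[:3,3]=o['eef_pos']
        T=np.linalg.inv(W@np.array(c['T_tool_cam']))
    return K,T
def atz(n,uv,z,obs=None):
    K,T=cam(n,obs); d=T[:3,:3].T@np.linalg.solve(K,[uv[0],uv[1],1]); c=-T[:3,:3].T@T[:3,3]
    return c+d*(z-c[2])/d[2]
def tri(obsv):  # list of (K,T,uv)
    A=[];b=[]
    for K,T,uv in obsv:
        P=K@T
        for i in (0,1):
            r=P[i]-uv[i]*P[2]; A.append(r[:3]/np.linalg.norm(r[:3])); b.append(-r[3]/np.linalg.norm(r[:3]))
    x,res,_,_=np.linalg.lstsq(np.array(A),np.array(b),rcond=None); return x,np.linalg.norm(np.array(A)@x-b)
def proj(n,p,obs=None):
    K,T=cam(n,obs); q=K@(T@np.append(p,1))[:3]; return q[:2]/q[2]
E
python3 - <<'E'
from h import *
t=bot.grab_frame('top');s=bot.grab_frame('side')
cv2.imwrite('pics/crop_t.png',cv2.resize(t[110:300,230:470],None,fx=3,fy=3,interpolation=2))
cv2.imwrite('pics/crop_s.png',cv2.resize(s[140:290,220:450],None,fx=3.4,fy=3.4,interpolation=2))
hz={'fixture':0,'crank_axis':.115,'handle_hinge':.115,'handle_end':.115,'module':.012,'stop':.012}
for l,z in hz.items():
    m={n:bot.mark_of(n,l) for n in('top','side')}
    for n in m:
        for d in m[n][:3]: print(l,n,round(d['conf'],2),np.round(d['uv'],1),np.round(atz(n,d['uv'],z),3))
    if m['top'] and m['side']: print('  tri',[np.round(v,3) for v in tri([(*cam(n),m[n][0]['uv']) for n in m])])
print(bot.get_obs()['t'])
E
```

```text
fixture top 0.65 [352.9 222.5] [ 0.561 -0.023  0.   ]
fixture side 0.73 [338.2 245.4] [ 0.564 -0.025  0.   ]Traceback (most recent call last):
  File "<stdin>", line 10, in <module>
  File "h.py", line 18, in tri
    P=K@T
      ~^~
ValueError: matmul: Input operand 1 has a mismatch in its core dimension 0, with gufunc signature (n?,k),(k,m?)->(n?,m?) (size 4 is different from 3)
```

View pics/crop_t.png

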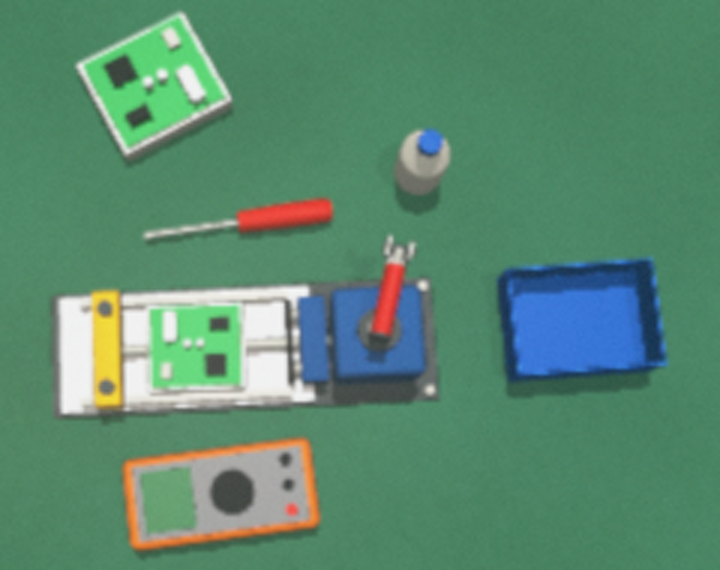

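View pics/crop_s.png

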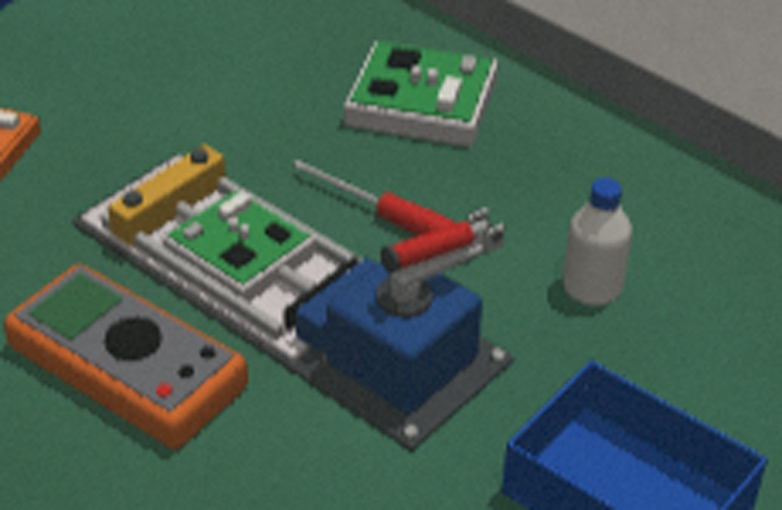

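The crops confirm the smaller green module lies in the bed, touching neither jaw nor stop. The handle is folded along the arm, which points away from the robot, with the hinge at about top (363,193). The flux bottle stands close by beyond it.

```bash
sed -i 's/P=K@T$/P=K@T[:3]/' h.py
python3 - <<'E'
from h import *
bot.grab_frame('top');bot.grab_frame('side')
hz={'crank_axis':.115,'handle_hinge':.115,'handle_end':.115,'module':.012,'stop':.012,'flux':0,'screwdriver':0.012}
for l,z in hz.items():
    m={n:bot.mark_of(n,l) for n in('top','side')}
    for n in m:
        for d in m[n][:3]: print(l,n,round(d['conf'],2),np.round(d['uv'],1),np.round(atz(n,d['uv'],z),3))
    if m['top'] and m['side']: print('  tri',[np.round(v,3) for v in tri([(*cam(n),m[n][0]['uv']) for n in m])])
o=bot.get_obs();print(o['t']); print(R.from_rotvec(o['orientation']).as_matrix().round(3))
E
```

```text
crank_axis top 0.56 [356.  216.1] [ 0.562 -0.023  0.115]
crank_axis side 0.72 [338.6 214.5] [ 0.562 -0.024  0.115]
  tri [array([ 0.563, -0.023,  0.114]), np.float64(0.0)]
handle_hinge top 0.63 [364.1 191. ] [ 0.636 -0.046  0.115]
handle_hinge side 0.96 [364.  202.9] [ 0.644 -0.039  0.115]
  tri [array([ 0.635, -0.046,  0.124]), np.float64(0.001)]
handle_end top 0.76 [358.9 220.7] [ 0.549 -0.031  0.115]
handle_end side 0.53 [335.1 214.8] [ 0.555 -0.019  0.115]
  tri [array([ 0.546, -0.029,  0.128]), np.float64(0.002)]
module top 0.84 [197.4 248. ] [0.472 0.455 0.012]
module top 0.64 [297.9 226.7] [0.543 0.149 0.012]
module top 0.58 [283.6 135.9] [0.84  0.203 0.012]
module side 0.85 [343.7 168.4] [0.825 0.201 0.012]
module side 0.76 [290.2 216.5] [0.539 0.146 0.012]
module side 0.7 [211.8 188. ] [0.45  0.42  0.012]
  tri [array([0.554, 0.22 , 0.212]), np.float64(0.283)]
stop top 0.82 [272.2 225.8] [0.545 0.229 0.012]
stop side 0.83 [267.9 199.4] [0.542 0.253 0.012]
  tri [array([0.535, 0.23 , 0.031]), np.float64(0.011)]
flux top 0.66 [370.1 163.6] [ 0.755 -0.079  0.   ]
flux side 0.96 [396.2 223.3] [ 0.749 -0.081  0.   ]
  tri [array([ 0.756, -0.079, -0.006]), np.float64(0.002)]
screwdriver top 0.71 [308.4 186.8] [0.671 0.119 0.012]
screwdriver side 0.76 [332.6 205.4] [0.663 0.095 0.012]
  tri [array([ 0.681,  0.117, -0.014]), np.float64(0.006)]
1.15
[[ 0.906  0.     0.424]
 [-0.424  0.     0.906]
 [ 0.    -1.     0.   ]]
```

```bash
cat >> h.py <<'E'
def to(target,ux=None,obs=None):
    """shift (25mm units) and turn (5deg units) from present pose to TCP target with tool down, tool x along ux"""
    o=obs or bot.get_obs(); M=R.from_rotvec(o['orientation']).as_matrix()
    s=M.T@(np.array(target)-o['eef_pos'])/.025
    t=np.zeros(3)
    if ux is not None:
        x=np.array([ux[0],ux[1],0.]);x/=np.linalg.norm(x);y=np.array([0,0,-1.]);z=np.cross(x,y)
        D=np.stack([x,y,z],1); t=R.from_matrix(M.T@D).as_rotvec()/np.radians(5)
    return s.round(2),t.round(2)
E
python3 - <<'E'
from h import *
print(to([.53,-.015,.25],[.966,-.26]))
t=bot.grab_frame('top');s=bot.grab_frame('side')
for n in('top','side'):
    for d in bot.outline_of(n,'handle')[:2]:
        ys,xs=np.nonzero(d['pixels']); P=np.c_[xs,ys].astype(float); c=P.mean(0)
        w,v=np.linalg.eigh(np.cov((P-c).T)); pr=(P-c)@v[:,1]
        print(n,d['conf'],d['extent'],[ (c+v[:,1]*q).round(1).tolist() for q in(pr.min(),pr.max())], [atz(n,c+v[:,1]*q,.12).round(3).tolist() for q in(pr.min(),pr.max())])
E
```

```text
(array([ 19.46,  -0.75, -16.55]), array([-0., -2.,  0.]))
top 0.47 [269.2, 257.2, 64.4, 35.7] [[334.7, 270.6], [272.4, 278.5]] [[0.407, 0.037, 0.12], [0.382, 0.209, 0.12]]
side 0.72 [336.0, 206.8, 26.9, 12.2] [[360.2, 206.5], [332.7, 216.3]] [[0.621, -0.046, 0.12], [0.542, -0.022, 0.12]]
```

```bash
python3 -m crank '[[[1,0,-1],[0,0,0],60],[[3,0,-2.6],[0,-0.5,0],50],[[4.8,-0.3,-4.2],[0,-1,0],50],[[6.6,-0.4,-5.8],[0,-1.5,0],50],[[8.4,-0.5,-7.3],[0,-2,0],50],[[10.2,-0.6,-8.8],[0,-2,0],50],[[12,-0.7,-10.3],[0,-2,0],50],[[13.8,-0.7,-11.8],[0,-2,0],50]]' 25
python3 -c "
from h import *
print(to([.53,-.015,.25],[.966,-.26]))"
```

```text
t: 2.35
eef_pos: [0.4532, 0.1509, 0.2495]
orientation: [-1.56, 0.205, -0.208]
contact_force: [0.6, 0.4, -0.8]
grip_width: 0.583
(array([ 4.69, -0.02, -5.61]), array([-0.01, -0.  ,  0.02]))
```

```bash
python3 -m crank '[[[1.6,0,-1.9],[0,0,0],50],[[3.2,0,-3.8],[0,0,0],50],[[4.3,0,-5.2],[0,0,0],50],[[4.7,0,-5.6],[0,0,0],50],[[4.7,0,-5.6],[0,0,0],50]]'
python3 - <<'E'
from h import *
o=bot.get_obs(); print(o['t'],o['eef_pos'].round(4) if hasattr(o['eef_pos'],'round') else o['eef_pos'])
f=bot.grab_frame('wrist');cv2.imwrite('pics/b_w.png',f)
for l in('crank_axis','handle_hinge','handle_end'):
    for d in bot.mark_of('wrist',l)[:2]: print(l,round(d['conf'],2),np.round(d['uv'],1),atz('wrist',d['uv'],.115,o).round(4))
E
```

```text
t: 2.98
eef_pos: [0.5302, -0.0151, 0.2494]
orientation: [-1.56, 0.207, -0.208]
contact_force: [1.3, 0.9, 0.5]
grip_width: 0.581
2.975 [ 0.5302 -0.0151  0.2494]
crank_axis 0.97 [316.3 220.8] [ 0.5606 -0.0282  0.115 ]
handle_hinge 0.74 [319.1 288.2] [ 0.6392 -0.0466  0.115 ]
handle_end 0.83 [316.4 208. ] [ 0.547  -0.0243  0.115 ]
handle_end 0.28 [317.8 191.2] [ 0.5301 -0.0182  0.115 ]
```

View pics/b_w.png

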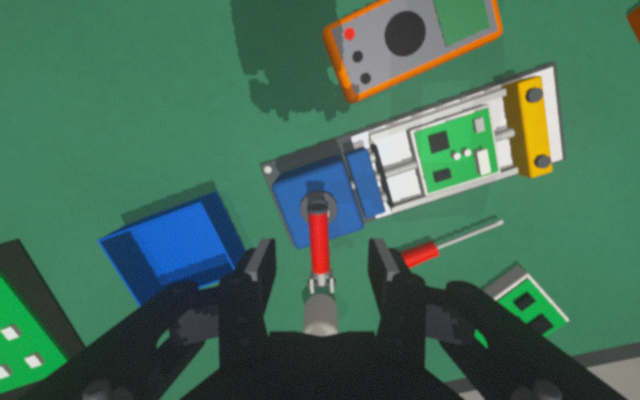

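```bash
python3 -c "
from h import *
print(to([.567,-.0274,.103],[.969,-.247]))"
```

```text
(array([ 1.58,  5.87, -0.16]), array([-0.01, -0.13,  0.02]))
```

```bash
python3 -m crank '[[[0.8,1,-0.1],[0,-0.1,0],50],[[1.58,2.5,-0.16],[0,-0.1,0],50],[[1.58,4,-0.16],[0,-0.1,0],50],[[1.58,4.8,-0.16],[0,-0.1,0],50],[[1.58,4.9,-0.16],[0,-0.1,0],50]]'
python3 - <<'E'
from h import *
o=bot.get_obs();print(o['eef_pos'])
f=bot.grab_frame('wrist');cv2.imwrite('pics/c_w.png',f)
s=bot.grab_frame('side');cv2.imwrite('pics/c_s.png',cv2.resize(s[120:280,240:450],None,fx=3.5,fy=3.5,interpolation=2))
E
```

```text
t: 3.8
eef_pos: [0.566, -0.0264, 0.1259]
orientation: [-1.561, 0.198, -0.196]
contact_force: [-0.5, -0.2, -0.6]
grip_width: 0.585
[ 0.56595158 -0.02636852  0.12594092]
```

View pics/c_w.png

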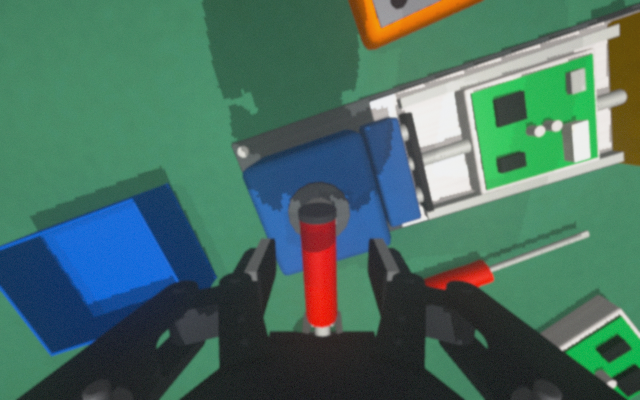

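View pics/c_s.png

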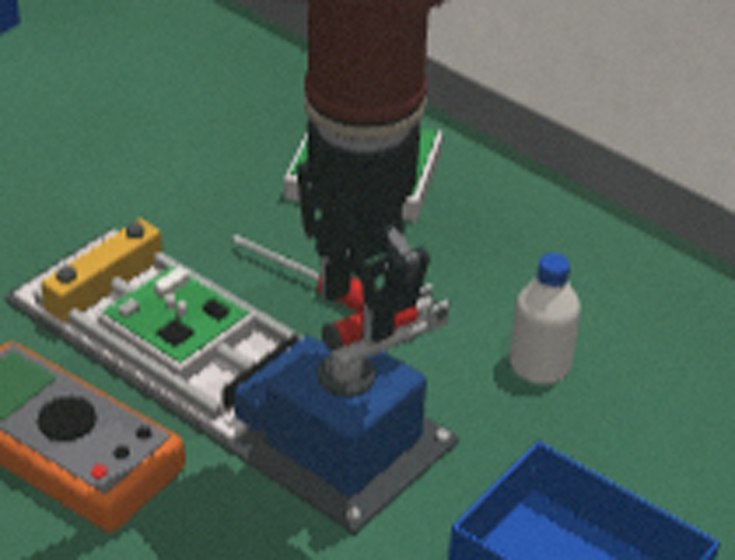

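Run:
```python
from h import *
o=bot.get_obs()
for uv in ((318,208),):
  for z in(.115,.128,.14): print(z,atz('wrist',uv,z,o).round(4))
s=bot.grab_frame('side');bot.grab_frame('wrist')
m={n:bot.mark_of(n,'handle_end') for n in('wrist','side')}
for n in m:
  for d in m[n][:2]: print(n,round(d['conf'],2),np.round(d['uv'],1))
print(tri([(*cam(n,o),m[n][0]['uv']) for n in m]))
print(to([.567,-.0274,.104]))
```

```text
0.115 [ 0.5477 -0.0233  0.115 ]
0.128 [ 0.5437 -0.0222  0.128 ]
0.14 [ 0.54  -0.021  0.14 ]
wrist 0.82 [315.2 202.1]Traceback (most recent call last):
  File "<stdin>", line 9, in <module>
IndexError: list index out of range
```

The wrist view shows the sleeve centred between the fingers (column 318, finger midline 321), with its end at about (318,208). That agrees with hinge minus 92 mm. Descend and grip.

```bash
python3 -m crank '[[[0,0.5,0],[0,0,0],50],[[0,0.9,0],[0,0,0],50],[[0,0.9,0],[0,0,0],30],[[0,0.9,0],[0,0,0],12],[[0,0.9,0],[0,0,0],12],[[0,0.9,0],[0,0,0],12]]' 25
python3 - <<'E'
from h import *
o=bot.get_obs();print(o['eef_pos'],o['wrist_torque'])
s=bot.grab_frame('side');cv2.imwrite('pics/d_s.png',cv2.resize(s[120:280,240:450],None,fx=3.5,fy=3.5,interpolation=2))
E
```

```text
t: 4.85
eef_pos: [0.5675, -0.0281, 0.1059]
orientation: [-1.562, 0.196, -0.2]
contact_force: [-4.0, -3.9, -2.9]
grip_width: 0.222
[ 0.56751131 -0.02805428  0.10594247] [-0.64964969  0.49525136  0.19295073]
```

View pics/d_s.png

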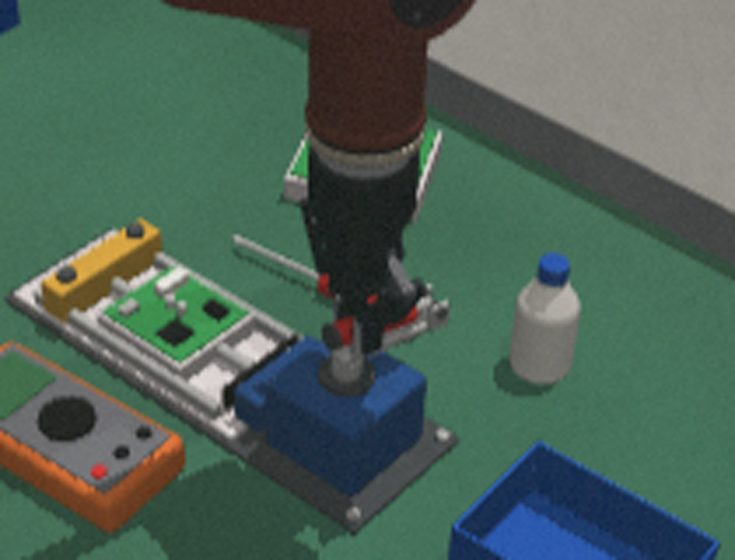

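Gripped: opening 19 mm, on the 20 mm sleeve near its end. Now swing it up along the arc round the hinge.

```bash
python3 -m crank '[[[0.06,-0.3,0],[0,0,0],12],[[0.18,-0.64,0],[0,0,0],12],[[0.38,-1.02,0],[0,0,0],12],[[0.62,-1.35,0],[0,0,0],12],[[0.92,-1.65,0],[0,0,0],12],[[1.24,-1.9,0],[0,0,0],12],[[1.55,-2.07,0],[0,0,0],12],[[1.74,-2.15,0],[0,0,0],12]]'
python3 - <<'E'
from h import *
o=bot.get_obs();print(o['eef_pos'],o['wrist_torque'])
s=bot.grab_frame('side');cv2.imwrite('pics/e_s.png',cv2.resize(s[120:280,240:450],None,fx=3.5,fy=3.5,interpolation=2))
E
```

```text
t: 5.9
eef_pos: [0.6101, -0.0384, 0.1603]
orientation: [-1.561, 0.196, -0.2]
contact_force: [-3.6, 4.3, -2.6]
grip_width: 0.22
[ 0.61012042 -0.03837488  0.16030387] [0.8212797  0.87348245 0.01222321]
```

View pics/e_s.png

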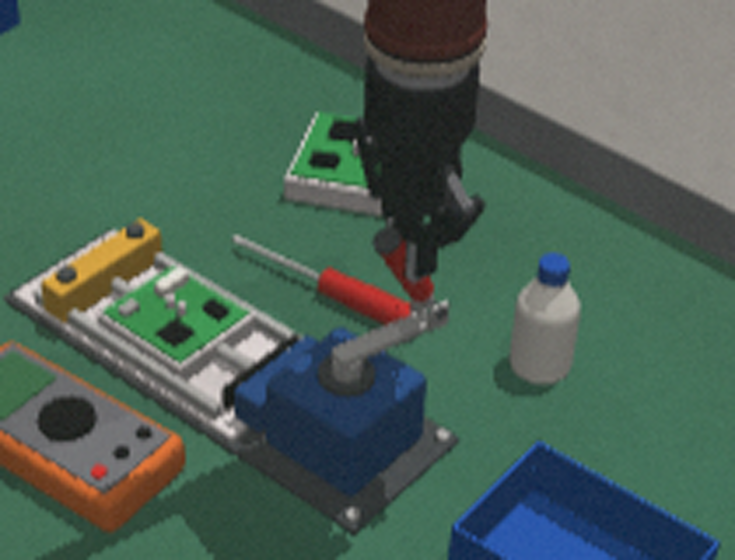

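Handle is well up (about 1.1–1.2 rad) and still in the fingers. Continue to the stop.

```bash
python3 -m crank '[[[0.25,-0.08,0],[0,0,0],12],[[0.5,-0.14,0],[0,0,0],12],[[0.75,-0.18,0],[0,0,0],12],[[0.9,-0.19,0],[0,0,0],12],[[1,-0.19,0],[0,0,0],12],[[1.05,-0.19,0],[0,0,0],12]]'
python3 - <<'E'
from h import *
o=bot.get_obs();M=R.from_rotvec(o['orientation']).as_matrix();print(o['eef_pos'],M.T@o['contact_force'],M.T@o['wrist_torque'])
s=bot.grab_frame('side');cv2.imwrite('pics/f_s.png',cv2.resize(s[120:280,240:450],None,fx=3.5,fy=3.5,interpolation=2))
E
```

```text
t: 6.7
eef_pos: [0.6362, -0.0445, 0.1653]
orientation: [-1.56, 0.196, -0.201]
contact_force: [-3.0, 5.0, -0.6]
grip_width: 0.189
[ 0.63617836 -0.044499    0.16525769] [-4.20972473  0.5655498   4.10443867] [0.59496477 0.04939131 0.7665389 ]
```

View pics/f_s.png

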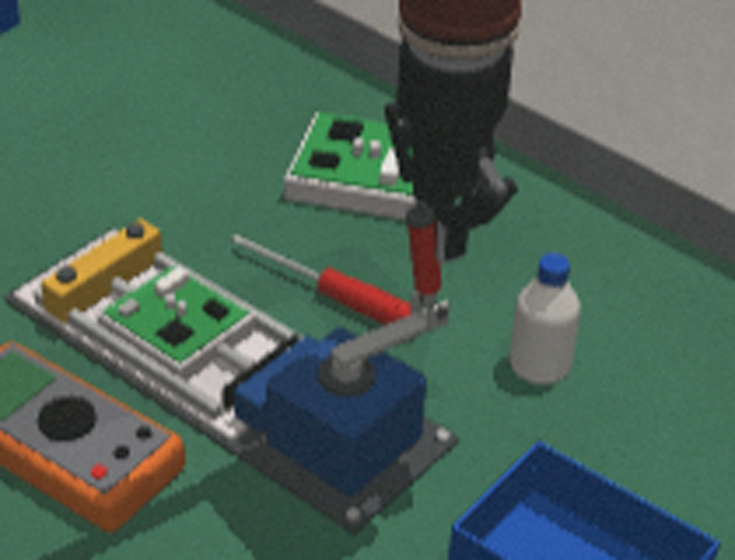

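Run:
```python
from h import *
o=bot.get_obs()
H=np.array([.634,-.0445,.115]);u=np.array([.969,-.247,0])
for th in(1.3,1.4,1.5,1.571,1.65): 
    e=H+.092*(-np.cos(th)*u+np.sin(th)*np.array([0,0,1])); print(th,proj('side',e).round(1),proj('top',e).round(1),proj('wrist',e,o).round(1))
print('hinge',proj('side',H).round(1))
f=bot.grab_frame('wrist');cv2.imwrite('pics/g_w.png',f);bot.grab_frame('side');t=bot.grab_frame('top');cv2.imwrite('pics/g_t.png',cv2.resize(t[160:260,300:420],None,fx=6,fy=6,interpolation=2))
for l in('handle_end','handle_hinge'):
  for n in('side','wrist','top'):
    for d in bot.mark_of(n,l)[:1]: print(l,n,d['conf'],d['uv'])
```

```text
1.3 [357.  181.8] [364.8 192.9] [318.5 230.9]
1.4 [360.  180.1] [365.7 189.6] [318.6 253.5]
1.5 [363.1 178.6] [366.6 186.3] [318.7 275. ]
1.571 [365.2 177.8] [367.2 184. ] [318.8 289.2]
1.65 [367.6 177. ] [367.8 181.5] [318.9 303.8]
hinge [363.  205.5]
handle_end side 0.56 [362.2, 181.4]
handle_end wrist 0.92 [320.6, 253.0]
handle_end top 0.39 [366.2, 193.0]
handle_hinge side 0.75 [364.4, 205.5]
handle_hinge wrist 0.95 [321.6, 215.4]
handle_hinge top 0.59 [363.3, 193.5]
```

View pics/g_w.png

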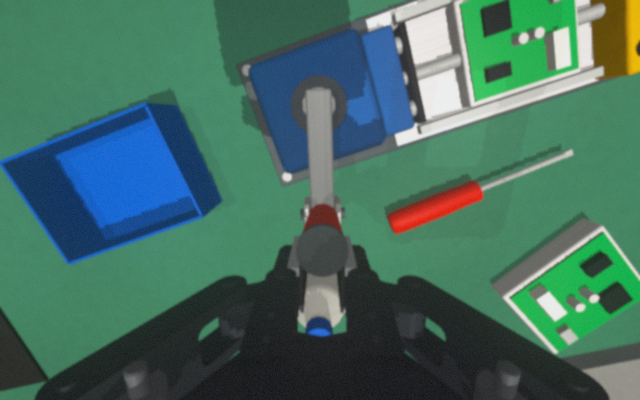

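The handle stands at about 1.4 rad (wrist handle end at (320,253), where upright would be about (319,289)). The fingers slipped to its outer edge. I'll open, step back 14 mm to centre on it, and regrip more firmly.

```bash
python3 -m crank '[[[0,0,0],[0,0,0],40],[[0,0,0],[0,0,0],40],[[-0.3,0.1,0],[0,0,0],40],[[-0.56,0.2,0],[0,0,0],40],[[-0.56,0.2,0],[0,0,0],12],[[-0.56,0.2,0],[0,0,0],12],[[-0.56,0.2,0],[0,0,0],12]]' 50
python3 - <<'E'
from h import *
o=bot.get_obs();M=R.from_rotvec(o['orientation']).as_matrix();print(o['eef_pos'],M.T@o['contact_force'],M.T@o['wrist_torque'])
f=bot.grab_frame('wrist');cv2.imwrite('pics/h_w.png',f)
E
```

```text
t: 8.07
eef_pos: [0.6225, -0.0407, 0.1602]
orientation: [-1.56, 0.195, -0.201]
contact_force: [-2.5, 2.2, 0.8]
grip_width: 0.224
[ 0.62253162 -0.04071579  0.16018368] [-2.98973009 -0.8094577   1.49577975] [ 0.27328832 -0.00711581  0.58841972]
```

View pics/h_w.png

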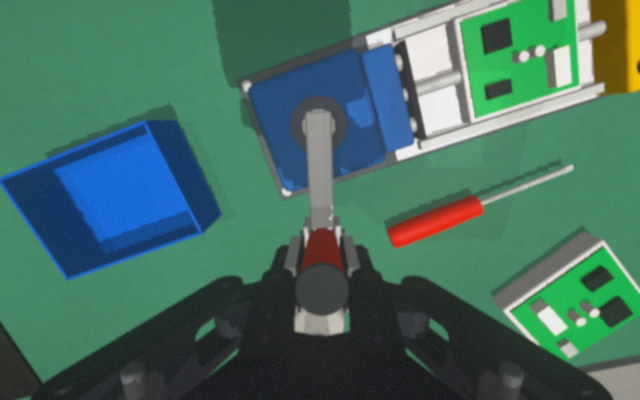

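Regripped, with full width 19 mm and the pads centred. Push outward to the stop while watching the force.

```bash
python3 -m crank '[[[0.2,0,0],[0,0,0],12],[[0.4,0,0],[0,0,0],12],[[0.55,0,0],[0,0,0],12],[[0.6,0,0],[0,0,0],12],[[0.6,0,0],[0,0,0],12]]'
cat > st.py <<'E'
from h import *
o=bot.get_obs();M=R.from_rotvec(o['orientation']).as_matrix();print(round(o['t'],2),np.round(o['eef_pos'],4),'toolF',(M.T@o['contact_force']).round(1),'toolT',(M.T@o['wrist_torque']).round(2),round(o['grip_width'],3))
E
python3 st.py
```

```text
t: 8.75
eef_pos: [0.6353, -0.0438, 0.16]
orientation: [-1.559, 0.199, -0.196]
contact_force: [-10.0, 2.2, 4.6]
grip_width: 0.223
8.75 [ 0.6353 -0.0438  0.16  ] toolF [-10.2  -4.5  -0.3] toolT [0.12 0.02 1.94] 0.223
```

```bash
python3 -m crank '[[[0.08,0,0],[0,0,0],12],[[0.16,0,0],[0,0,0],12],[[0.16,0,0],[0,0,0],12]]'
python3 st.py
python3 - <<'E'
from h import *
o=bot.get_obs()
f=bot.grab_frame('wrist');cv2.imwrite('pics/i_w.png',f);s=bot.grab_frame('side');cv2.imwrite('pics/i_s.png',cv2.resize(s[120:280,240:450],None,fx=3.5,fy=3.5,interpolation=2))
for l in('handle_end','handle_hinge','crank_axis'):
  for n in('side','wrist'):
    for d in bot.mark_of(n,l)[:1]: print(l,n,d['conf'],d['uv'],atz(n,d['uv'],.207 if 'end' in l else .115,o).round(4))
E
```

```text
t: 9.12
eef_pos: [0.6357, -0.0438, 0.1599]
orientation: [-1.559, 0.206, -0.189]
contact_force: [-16.4, 5.0, 11.0]
grip_width: 0.221
9.12 [ 0.6357 -0.0438  0.1599] toolF [-17.2 -10.8   0.8] toolT [-0.07 -0.02  2.91] 0.221
handle_end side 0.61 [365.8, 177.9] [ 0.6347 -0.0459  0.207 ]
handle_end wrist 0.75 [317.7, 293.8] [ 0.6322 -0.0439  0.207 ]
handle_hinge side 0.62 [361.5, 205.2] [ 0.6321 -0.041   0.115 ]
handle_hinge wrist 0.67 [317.8, 219.5] [ 0.6333 -0.0452  0.115 ]
crank_axis side 0.82 [339.9, 214.4] [ 0.5648 -0.0263  0.115 ]
crank_axis wrist 0.7 [315.9, 105.4] [ 0.5586 -0.027   0.115 ]
```

View pics/i_s.png

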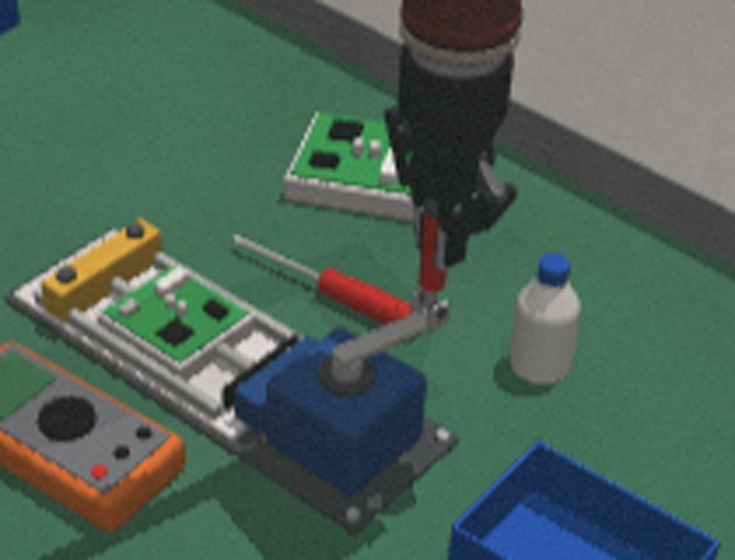

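View pics/i_w.png

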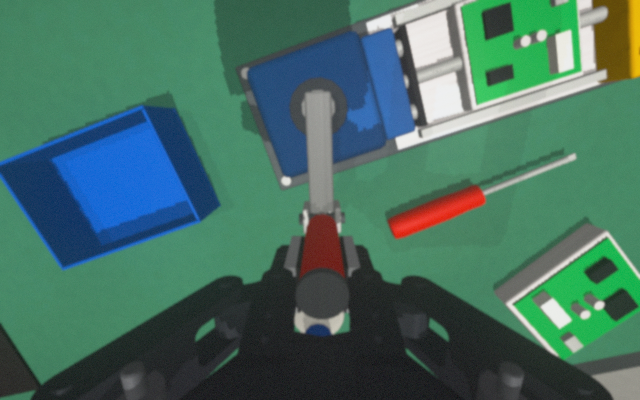

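At the stop: force rises 17 N for only 0.4 mm, and the end stands over the hinge (both about (0.633,-0.045)). Now work out the circle rows.

```bash
cat > circ.py <<'E'
import sys
from h import *
C=np.array([.562,-.0262]); Rr=.075; a0=-.236; UX=np.array([.970,-.243])
def cur(o):
    d=np.array(o['eef_pos'][:2])-C; return (a0-np.arctan2(d[1],d[0]))%(2*np.pi), np.hypot(*d)
if __name__=='__main__':
    bias=float(sys.argv[1]); phis=[float(x) for x in sys.argv[2:]]
    o=bot.get_obs(); ph,r=cur(o); M=R.from_rotvec(o['orientation']).as_matrix()
    F=np.array(o['contact_force']); er=np.array([np.cos(a0-ph),np.sin(a0-ph),0]); et=np.array([er[1],-er[0],0])
    print('t',round(o['t'],2),'phi',round(ph,3),'r',round(r*1000,1),'z',round(o['eef_pos'][2],4),'Frad',round(F@er,1),'Ftan',round(F@et,1),'Fz',round(F[2],1),'g',round(o['grip_width'],3))
    for p in phis:
        s,t=to([*(C+(Rr+bias)*np.array([np.cos(a0-p),np.sin(a0-p)])),.16],UX,o); print(p,s,t)
E
python3 circ.py 0.001 .05 .15 .3 .45 .6 .75 .9 1.05
```

```text
t 9.53 phi 6.282 r 75.8 z 0.1599 Frad -17.1 Ftan -1.5 Fz 9.5 g 0.217
0.05 [ 0.01 -0.01 -0.16] [-0.02 -0.07 -0.12]
0.15 [-0.02 -0.01 -0.46] [-0.02 -0.07 -0.12]
0.3 [-0.11 -0.01 -0.9 ] [-0.02 -0.07 -0.12]
0.45 [-0.27 -0.01 -1.33] [-0.02 -0.07 -0.12]
0.6 [-0.49 -0.   -1.73] [-0.02 -0.07 -0.12]
0.75 [-0.77 -0.   -2.09] [-0.02 -0.07 -0.12]
0.9 [-1.1  0.  -2.4] [-0.02 -0.07 -0.12]
1.05 [-1.48  0.01 -2.66] [-0.02 -0.07 -0.12]
```

```bash
python3 -m crank '[[[0,0,-0.16],[0,-0.07,-0.12],12],[[-0.02,0,-0.46],[0,-0.07,-0.12],12],[[-0.11,0,-0.9],[0,-0.07,-0.12],12],[[-0.27,0,-1.33],[0,-0.07,-0.12],12],[[-0.49,0,-1.73],[0,-0.07,-0.12],12],[[-0.77,0,-2.09],[0,-0.07,-0.12],12]]' 60
python3 circ.py 0.001 .75 .9 1.05 1.2 1.35 1.5 1.65 1.8
```

```text
t: 10.28
eef_pos: [0.6053, -0.0883, 0.1601]
orientation: [-1.558, 0.19, -0.194]
contact_force: [4.8, 5.9, -2.2]
grip_width: 0.217
t 10.28 phi 0.726 r 75.8 z 0.1601 Frad -2.1 Ftan -7.3 Fz -2.2 g 0.217
0.75 [-0.04  0.01 -0.06] [-0.05  0.01  0.03]
0.9 [-0.37  0.   -0.37] [-0.05  0.01  0.03]
1.05 [-0.75  0.   -0.63] [-0.05  0.01  0.03]
1.2 [-1.16 -0.   -0.83] [-0.05  0.01  0.03]
1.35 [-1.59 -0.   -0.97] [-0.05  0.01  0.03]
1.5 [-2.04 -0.   -1.04] [-0.05  0.01  0.03]
1.65 [-2.5  -0.   -1.04] [-0.05  0.01  0.03]
1.8 [-2.95 -0.01 -0.97] [-0.05  0.01  0.03]
```

Tangential force is 7.3 N as expected, and the slight outward bias holds. Continue.

```bash
python3 -m crank '[[[-0.37,0,-0.37],[0,0,0],12],[[-0.75,0,-0.63],[0,0,0],12],[[-1.16,0,-0.83],[0,0,0],12],[[-1.59,0,-0.97],[0,0,0],12],[[-2.04,0,-1.04],[0,0,0],12],[[-2.5,0,-1.04],[0,0,0],12],[[-2.95,0,-0.97],[0,0,0],12]]'
python3 circ.py 0.001 1.8 1.95 2.1 2.25 2.4 2.55 2.7 2.85
python3 - <<'E'
from h import *
s=bot.grab_frame('side');cv2.imwrite('pics/j_s.png',cv2.resize(s[120:280,240:450],None,fx=3.5,fy=3.5,interpolation=2))
f=bot.grab_frame('wrist');cv2.imwrite('pics/j_w.png',f)
E
```

```text
t: 11.15
eef_pos: [0.5295, -0.0953, 0.1602]
orientation: [-1.56, 0.186, -0.198]
contact_force: [7.3, -2.2, -5.3]
grip_width: 0.216
t 11.15 phi 1.774 r 76.4 z 0.1602 Frad -1.1 Ftan -7.5 Fz -5.3 g 0.216
1.8 [-0.07  0.01  0.03] [-0.03  0.    0.09]
1.95 [-0.51  0.    0.16] [-0.03  0.    0.09]
2.1 [-0.92  0.    0.36] [-0.03  0.    0.09]
2.25 [-1.3  -0.    0.61] [-0.03  0.    0.09]
2.4 [-1.63 -0.    0.92] [-0.03  0.    0.09]
2.55 [-1.92 -0.    1.28] [-0.03  0.    0.09]
2.7 [-2.15 -0.    1.67] [-0.03  0.    0.09]
2.85 [-2.31 -0.    2.1 ] [-0.03  0.    0.09]
```

View pics/j_s.png

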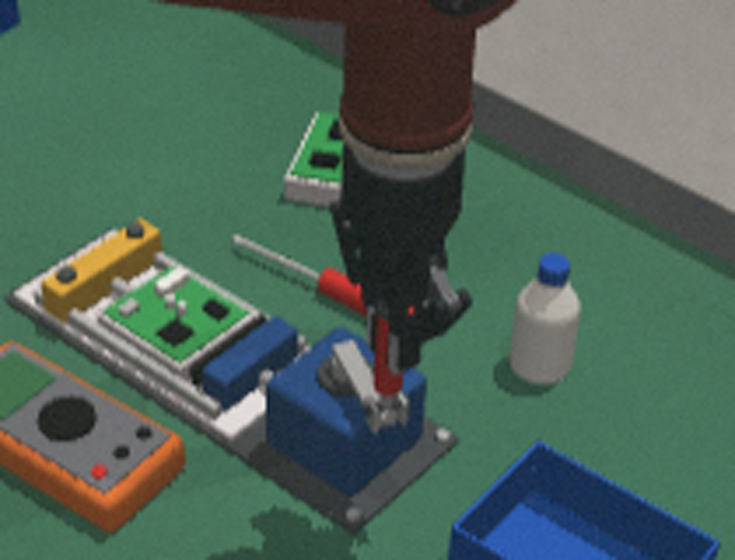

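View pics/j_w.png

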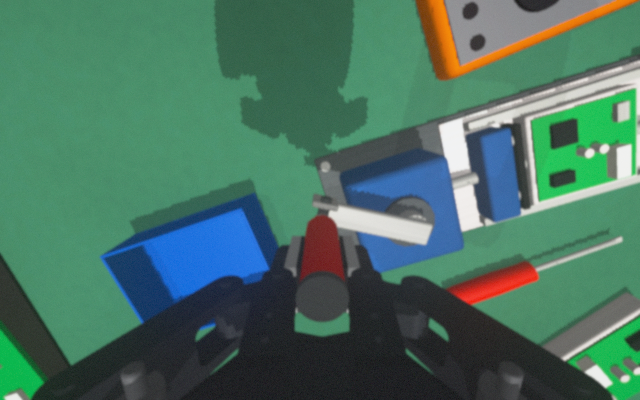

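The jaw has moved about 35 mm and nears the module, and the handle stands upright in the grip. The module has roughly 30 mm left to the stop (about φ 3.4–3.7), so I continue to 2.85 and then go slowly.

```bash
python3 -m crank '[[[-0.51,0,0.16],[0,0,0.09],12],[[-0.92,0,0.36],[0,0,0.09],12],[[-1.3,0,0.61],[0,0,0.09],12],[[-1.63,0,0.92],[0,0,0.09],12],[[-1.92,0,1.28],[0,0,0.09],12],[[-2.15,0,1.67],[0,0,0.09],12]]'
python3 circ.py 0.001 2.7 2.8 2.9 3.0 3.1 3.2 3.3 3.4
python3 - <<'E'
from h import *
s=bot.grab_frame('side');cv2.imwrite('pics/k_s.png',cv2.resize(s[160:260,230:360],None,fx=6,fy=6,interpolation=2))
t=bot.grab_frame('top');cv2.imwrite('pics/k_t.png',cv2.resize(t[180:270,240:390],None,fx=5,fy=5,interpolation=2))
for n in('side','top'):
  for l in ('module','stop'):
    for d in bot.mark_of(n,l)[:3]: print(n,l,round(d['conf'],2),np.round(d['uv'],1),atz(n,d['uv'],.012).round(3))
E
```

```text
t: 12.0
eef_pos: [0.4877, -0.0426, 0.1602]
orientation: [-1.561, 0.192, -0.193]
contact_force: [9.0, -6.4, -8.1]
grip_width: 0.221
t 12.0 phi 2.688 r 76.1 z 0.1602 Frad -7.4 Ftan -8.2 Fz -8.1 g 0.221
2.7 [-0.01  0.01  0.04] [-0.01  0.    0.01]
2.8 [-0.13  0.01  0.31] [-0.01  0.    0.01]
2.9 [-0.22  0.01  0.61] [-0.01  0.    0.01]
3.0 [-0.28  0.01  0.9 ] [-0.01  0.    0.01]
3.1 [-0.31  0.01  1.21] [-0.01  0.    0.01]
3.2 [-0.31  0.01  1.51] [-0.01  0.    0.01]
3.3 [-0.28  0.01  1.81] [-0.01  0.    0.01]
3.4 [-0.22  0.01  2.11] [-0.01  0.    0.01]
side module 0.97 [347.  170.7] [0.823 0.185 0.012]
side module 0.7 [289.2 215.5] [0.54  0.152 0.012]
side module 0.56 [209.9 186.1] [0.451 0.433 0.012]
side stop 0.77 [271.6 202. ] [0.542 0.235 0.012]
side stop 0.7 [287.3 218.8] [0.526 0.145 0.012]
top module 0.88 [292.4 226.9] [0.542 0.166 0.012]
top module 0.87 [200.5 250.6] [0.464 0.445 0.012]
top stop 0.61 [302.1 273.2] [0.401 0.132 0.012]
top stop 0.6 [272.  225.2] [0.546 0.229 0.012]
top stop 0.24 [357.6 216.8] [ 0.578 -0.037  0.012]
```

View pics/k_s.png

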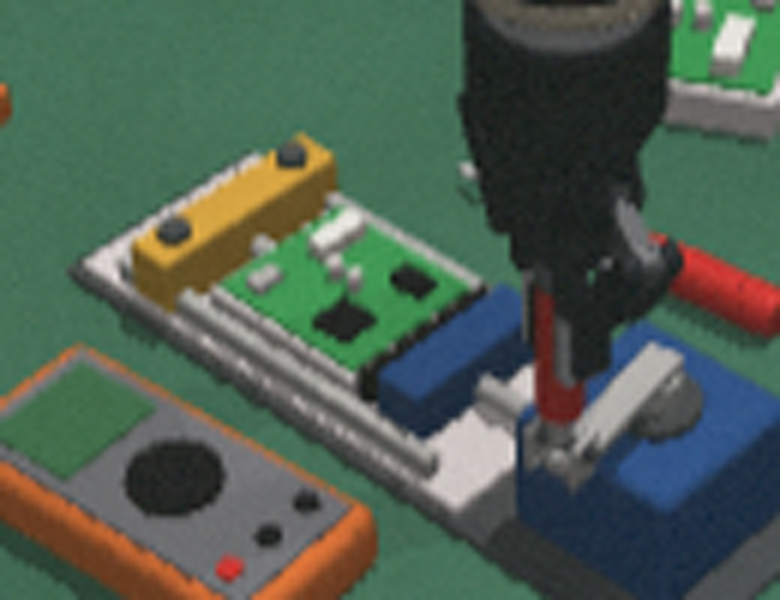

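View pics/k_t.png

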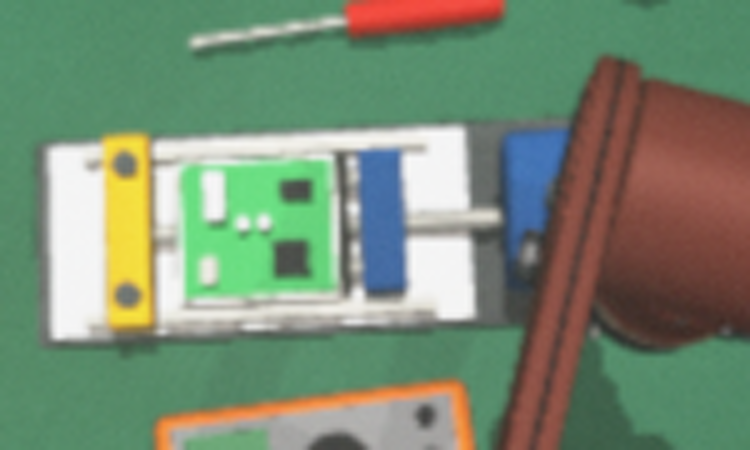

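The jaw's rubber pad now meets the module, which has begun to move. The gap from tray to stop in the top crop is x 152→181, about 18 mm or 0.9 rad, so I expect onset near φ 3.55.

```bash
python3 -m crank '[[[-0.13,0,0.31],[0,0,0],12],[[-0.21,0,0.61],[0,0,0],12],[[-0.26,0,0.9],[0,0,0],12],[[-0.29,0,1.21],[0,0,0],12]]'
python3 circ.py 0.0005 3.15 3.2 3.25 3.3 3.35 3.4
```

```text
t: 12.8
eef_pos: [0.4879, -0.0121, 0.1602]
orientation: [-1.562, 0.193, -0.192]
contact_force: [0.2, -7.0, -3.7]
grip_width: 0.22
t 12.8 phi 3.094 r 75.4 z 0.1602 Frad -1.5 Ftan -6.8 Fz -3.7 g 0.22
3.15 [-0.01  0.01  0.17] [ 0.  0. -0.]
3.2 [-0.01  0.01  0.32] [ 0.  0. -0.]
3.25 [0.01 0.01 0.47] [ 0.  0. -0.]
3.3 [0.02 0.01 0.62] [ 0.  0. -0.]
3.35 [0.05 0.01 0.77] [ 0.  0. -0.]
3.4 [0.08 0.01 0.92] [ 0.  0. -0.]
```

```bash
python3 -m crank '[[[-0.01,0,0.17],[0,0,0],12],[[-0.01,0,0.32],[0,0,0],12],[[0,0,0.47],[0,0,0],12]]'
python3 circ.py 0.0005 3.3 3.35 3.4 3.45 3.5
python3 - <<'E'
from h import *
s=bot.grab_frame('side');cv2.imwrite('pics/l_s.png',cv2.resize(s[160:260,230:360],None,fx=6,fy=6,interpolation=2))
t=bot.grab_frame('top');cv2.imwrite('pics/l_t.png',cv2.resize(t[190:260,240:340],None,fx=8,fy=8,interpolation=2))
E
```

```text
t: 13.18
eef_pos: [0.4906, -0.0027, 0.1601]
orientation: [-1.566, 0.194, -0.192]
contact_force: [-1.3, -7.4, -0.6]
grip_width: 0.214
t 13.18 phi 3.224 r 75.2 z 0.1601 Frad -1.1 Ftan -7.4 Fz -0.6 g 0.214
3.3 [0.01 0.   0.23] [ 0.05  0.   -0.01]
3.35 [0.04 0.   0.38] [ 0.05  0.   -0.01]
3.4 [0.07 0.   0.52] [ 0.05  0.   -0.01]
3.45 [0.11 0.   0.67] [ 0.05  0.   -0.01]
3.5 [0.16 0.   0.81] [ 0.05  0.   -0.01]
```

View pics/l_s.png

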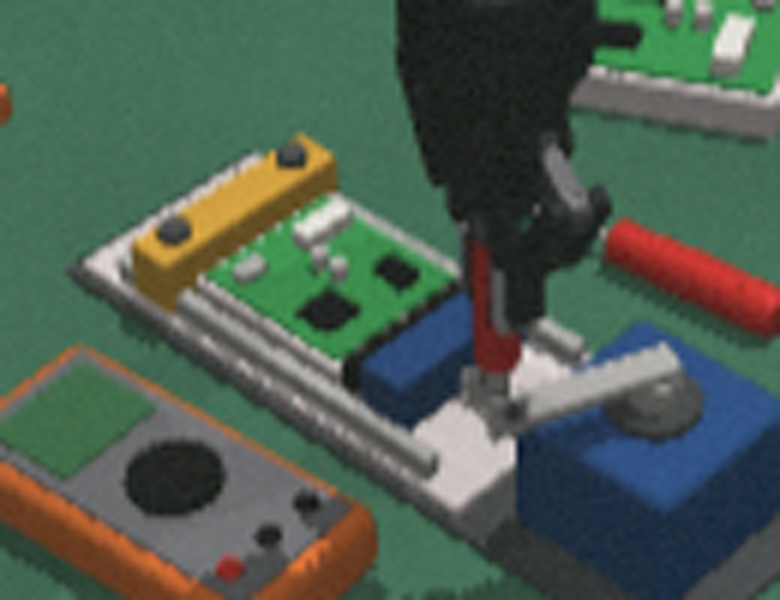

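View pics/l_t.png

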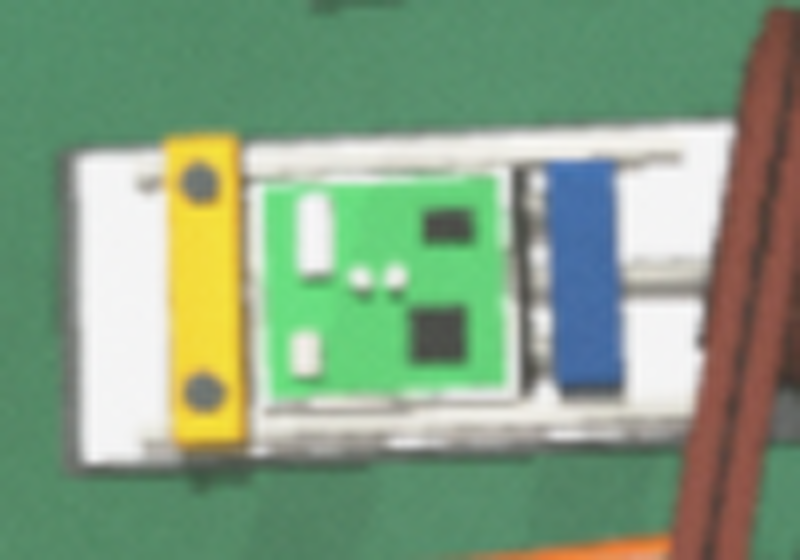

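The gap from stop to tray edge is now about 2 px, or 5–6 mm (0.25–0.3 rad). Ftan is still 7.4 N, the friction baseline. Smaller steps from here.

```bash
python3 -m crank '[[[0,0,0.12],[0,0,0],12],[[0.01,0,0.23],[0,0,0],12],[[0.02,0,0.3],[0,0,0],12],[[0.04,0,0.38],[0,0,0],12]]'
python3 circ.py 0.0005 3.4 3.45 3.5 3.55
```

```text
t: 13.78
eef_pos: [0.4937, 0.0049, 0.1601]
orientation: [-1.569, 0.195, -0.191]
contact_force: [-2.8, -7.3, 1.2]
grip_width: 0.215
t 13.78 phi 3.333 r 75.0 z 0.1601 Frad -0.5 Ftan -7.9 Fz 1.2 g 0.215
3.4 [0.02 0.   0.2 ] [ 0.08  0.   -0.02]
3.45 [0.06 0.   0.35] [ 0.08  0.   -0.02]
3.5 [ 0.11 -0.    0.49] [ 0.08  0.   -0.02]
3.55 [ 0.17 -0.    0.63] [ 0.08  0.   -0.02]
```

```bash
python3 -m crank '[[[0.02,0,0.1],[0,0,0],12],[[0.03,0,0.2],[0,0,0],12],[[0.05,0,0.28],[0,0,0],12]]'
python3 circ.py 0.001 3.43 3.46 3.5 3.55
```

```text
t: 14.15
eef_pos: [0.4962, 0.0097, 0.1601]
orientation: [-1.572, 0.196, -0.19]
contact_force: [-3.7, -6.5, 1.1]
grip_width: 0.22
t 14.15 phi 3.405 r 74.9 z 0.1601 Frad 0.1 Ftan -7.4 Fz 1.1 g 0.22
3.43 [-0.02  0.    0.08] [ 0.12 -0.   -0.03]
3.46 [0.   0.   0.17] [ 0.12 -0.   -0.03]
3.5 [ 0.04 -0.    0.29] [ 0.12 -0.   -0.03]
3.55 [ 0.1  -0.    0.43] [ 0.12 -0.   -0.03]
```

```bash
python3 -m crank '[[[-0.02,0,0.08],[0.1,0,0],12],[[-0.01,0,0.17],[0.1,0,0],12],[[0,0,0.2],[0.1,0,0],12]]'
python3 circ.py 0.001 3.48 3.5 3.52 3.55
```

```text
t: 14.52
eef_pos: [0.4974, 0.012, 0.1601]
orientation: [-1.568, 0.196, -0.191]
contact_force: [-3.1, -9.5, 0.7]
grip_width: 0.217
t 14.53 phi 3.439 r 75.0 z 0.1601 Frad -2.2 Ftan -9.8 Fz 0.7 g 0.217
3.48 [-0.    0.    0.13] [ 0.08 -0.01 -0.03]
3.5 [0.02 0.   0.19] [ 0.08 -0.01 -0.03]
3.52 [0.04 0.   0.24] [ 0.08 -0.01 -0.03]
3.55 [0.07 0.   0.33] [ 0.08 -0.01 -0.03]
```

Onset detected: Ftan rose from 7.4 to 9.8 N, so about 10 N of clamping. I let it settle, then a little more.

```bash
python3 -m crank '[[[0,0,0.06],[0,0,0],12],[[0,0,0.06],[0,0,0],12]]'
python3 circ.py 0.001 3.5
python3 -m crank '[[[0,0,0.1],[0,0,0],12],[[0,0,0.1],[0,0,0],12]]'
python3 circ.py 0.001 3.5 3.52
```

```text
t: 14.78
eef_pos: [0.4975, 0.0118, 0.1601]
orientation: [-1.571, 0.197, -0.19]
contact_force: [-3.1, -6.1, 1.0]
grip_width: 0.217
t 14.78 phi 3.438 r 74.9 z 0.1601 Frad -0.4 Ftan -6.8 Fz 1.0 g 0.217
3.5 [0.02 0.   0.19] [ 0.11 -0.01 -0.04]
t: 15.02
eef_pos: [0.4977, 0.0122, 0.1601]
orientation: [-1.575, 0.199, -0.189]
contact_force: [-3.4, -9.1, 1.5]
grip_width: 0.218
t 15.03 phi 3.444 r 74.9 z 0.1601 Frad -1.7 Ftan -9.6 Fz 1.5 g 0.218
3.5 [0.01 0.   0.17] [ 0.16 -0.02 -0.05]
3.52 [ 0.03 -0.    0.23] [ 0.16 -0.02 -0.05]
```

```bash
python3 -m crank '[[[0.01,0,0.12],[0.1,0,0],12],[[0.02,0,0.19],[0.1,0,0],12],[[0.02,0,0.19],[0.1,0,0],12]]'
python3 circ.py 0.001 3.5 3.52
```

```text
t: 15.4
eef_pos: [0.4989, 0.0142, 0.16]
orientation: [-1.571, 0.199, -0.189]
contact_force: [-3.6, -10.2, 0.9]
grip_width: 0.216
t 15.4 phi 3.475 r 74.9 z 0.16 Frad -2.4 Ftan -10.5 Fz 0.9 g 0.216
3.5 [-0.02  0.    0.09] [ 0.11 -0.02 -0.06]
3.52 [ 0.01 -0.    0.14] [ 0.11 -0.02 -0.06]
```

```bash
python3 -m crank '[[[0,0,0.12],[0.1,0,0],12],[[0.01,0,0.2],[0.1,0,0],12],[[0.01,0,0.2],[0.1,0,0],12]]'
python3 circ.py 0.001 3.5 3.52
python3 - <<'E'
from h import *
t=bot.grab_frame('top');cv2.imwrite('pics/m_t.png',cv2.resize(t[190:260,240:340],None,fx=8,fy=8,interpolation=2))
f=bot.grab_frame('wrist');cv2.imwrite('pics/m_w.png',f)
o=bot.get_obs();print(o['contact_force'])
E
```

```text
t: 15.78
eef_pos: [0.5, 0.0159, 0.16]
orientation: [-1.568, 0.199, -0.189]
contact_force: [-3.9, -12.1, 0.6]
grip_width: 0.216
t 15.78 phi 3.503 r 75.0 z 0.16 Frad -3.6 Ftan -12.2 Fz 0.6 g 0.216
3.5 [-0.04  0.    0.01] [ 0.08 -0.02 -0.06]
3.52 [-0.02  0.    0.06] [ 0.08 -0.02 -0.06]
[ -2.19331231 -12.17567111   0.86612166]
```

View pics/m_t.png

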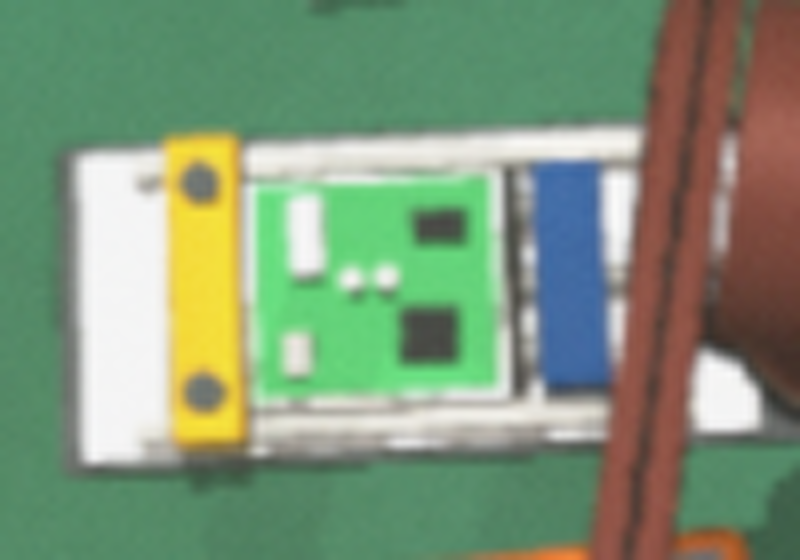

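View pics/m_w.png

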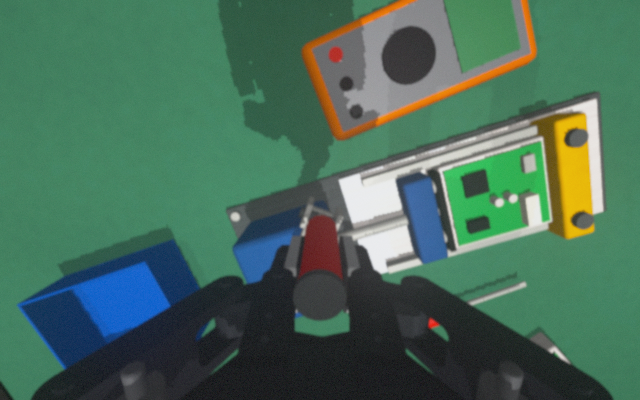

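The module now bears on the yellow stop: the tray edge meets stop column 245 with no gap. Ftan 12.2 N means about 19 N of clamping, and 0.1 rad past onset gives about 20 N, so the two agree. Next I press the handle radially outward to make sure it is on its stop, then let go.

```bash
python3 -m crank '[[[-0.08,0,0.03],[0.08,0,0],12],[[-0.16,0,0.06],[0.08,0,0],12],[[-0.16,0,0.06],[0.08,0,0],12]]'
python3 circ.py 0.001 3.5
```

```text
t: 16.25
eef_pos: [0.4992, 0.0157, 0.1603]
orientation: [-1.565, 0.194, -0.196]
contact_force: [11.2, -8.1, -9.6]
grip_width: 0.217
t 16.25 phi 3.494 r 75.5 z 0.1603 Frad -13.8 Ftan -0.5 Fz -9.6 g 0.217
3.5 [-0.01  0.01  0.02] [ 0.03 -0.03  0.02]
```

```bash
python3 -m crank '[[[0,0,0],[0,0,0],45],[[0,0,0],[0,0,0],45],[[0,0,0],[0,0,0],45]]'
python3 circ.py 0.001 3.5
python3 - <<'E'
from h import *
f=bot.grab_frame('wrist');cv2.imwrite('pics/n_w.png',f)
E
```

```text
t: 16.62
eef_pos: [0.4993, 0.0159, 0.1604]
orientation: [-1.565, 0.194, -0.195]
contact_force: [-0.6, -0.4, -0.3]
grip_width: 0.526
t 16.62 phi 3.497 r 75.6 z 0.1604 Frad 0.2 Ftan -0.6 Fz -0.3 g 0.526
3.5 [-0.01  0.01  0.02] [ 0.03 -0.03  0.01]
```

View pics/n_w.png

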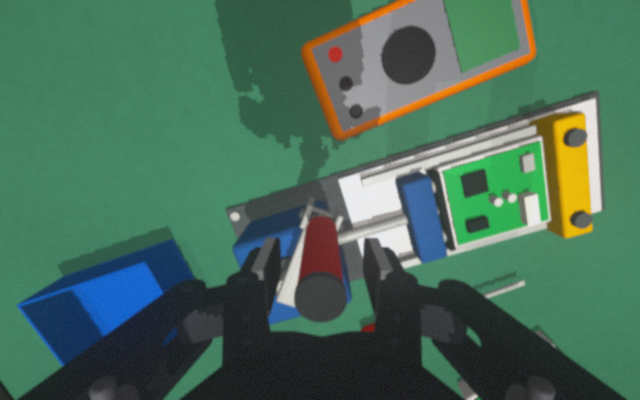

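Released cleanly with zero force, and the handle is clear between the fingers. Rise straight up and check.

```bash
python3 -m crank '[[[0,-0.7,0],[0,0,0],45],[[0,-2,0],[0,0,0],45],[[0,-3.5,0],[0,0,0],45],[[0,-5,0],[0,0,0],45],[[0,-5.5,0],[0,0,0],45]]'
python3 -m crank '[[[-1.5,-0.5,0],[0,0,0],45],[[-3,-1,0],[0,0,0],45],[[-3.4,-1,0],[0,0,0],45],[[-3.4,-1,0],[0,0,0],45]]'
python3 - <<'E'
from h import *
s=bot.grab_frame('side');cv2.imwrite('pics/o_s.png',cv2.resize(s[140:270,230:420],None,fx=4,fy=4,interpolation=2))
o=bot.get_obs();f=bot.grab_frame('wrist');cv2.imwrite('pics/o_w.png',f)
t=bot.grab_frame('top');cv2.imwrite('pics/o_t.png',t)
m={}
for l in('handle_end','handle_hinge'):
  for n in('side','wrist'):
    for d in bot.mark_of(n,l)[:1]: m[l,n]=d['uv'];print(l,n,round(d['conf'],2),np.round(d['uv'],1),atz(n,d['uv'],.207 if 'end' in l else .115,o).round(4))
  if (l,'side') in m and (l,'wrist') in m: print(tri([(*cam(n,o),m[l,n]) for n in('side','wrist')]))
E
```

```text
t: 17.3
eef_pos: [0.5005, 0.0163, 0.302]
orientation: [-1.565, 0.189, -0.2]
contact_force: [0.4, -0.2, -0.4]
grip_width: 0.528
t: 17.8
eef_pos: [0.4177, 0.0373, 0.326]
orientation: [-1.565, 0.189, -0.2]
contact_force: [0.3, 0.1, 0.0]
grip_width: 0.527
handle_end side 0.61 [309.1 191. ] [0.4968 0.0155 0.207 ]
handle_end wrist 0.64 [321.8 270.6] [0.4989 0.0174 0.207 ]
(array([0.49918114, 0.01734049, 0.20514494]), np.float64(0.0009425712822628763))
handle_hinge side 0.83 [310.  218.2] [0.4994 0.0172 0.115 ]
handle_hinge wrist 0.82 [321.8 236. ] [0.5001 0.017  0.115 ]
(array([0.49968046, 0.01710081, 0.11510585]), np.float64(0.00046880396991282497))
```

View pics/o_s.png

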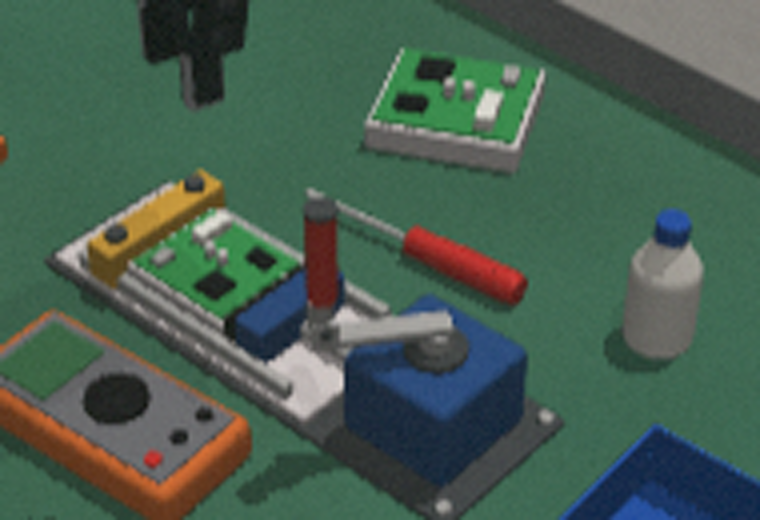

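View pics/o_w.png

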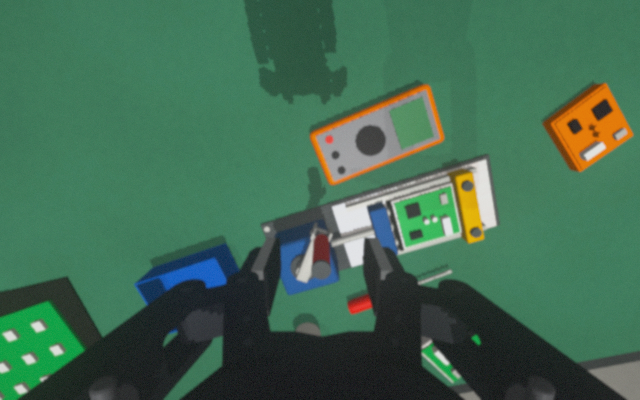

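View pics/o_t.png

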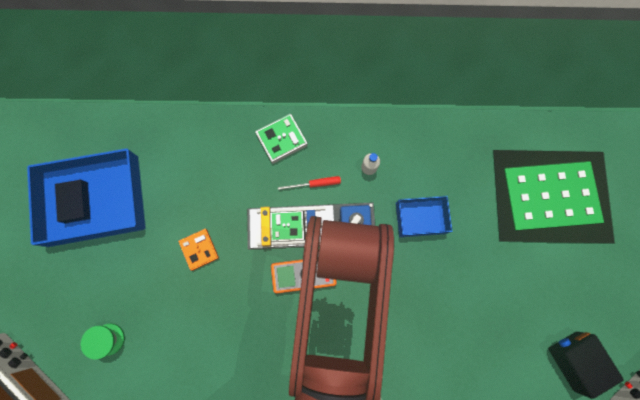

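The handle's end stands over its hinge within about 1 mm, with its height at 205 mm. The module sits between pad and stop, the bystanders are unmoved, and the robot is clear with zero force. Hand in.

```bash
python3 -c "
from cell import bot
print(bot.get_obs()['t']); print(bot.job_done())"
```

```text
18.15
the job is handed in; nothing more can be done
None
```

I unfolded the handle to its stop, cranked clockwise until the module was clamped against the yellow stop at about 19–20 N, let go, and handed in at t = 18.2 s.

- **Unfolding:** the first grip slipped and left the handle at about 1.4 rad. I regripped it and pushed until the force rose to 17 N for only 0.4 mm of travel, which showed it was on the stop.
- **Clamping:** I cranked about 3.5 rad. The force at the handle rose from 7.4 N to 12.2 N, which means about 19 N of clamping. The crank turned about 0.1 rad past the start of clamping, which means about 20 N. The clamping force itself was not measured directly. Force readings scattered by up to about 1 N, equal to about 4 N of clamping.
- **Final checks:** before letting go I pressed the handle outward against its stop with about 14 N. In the last pictures its end is within 1 mm of straight above the hinge. It triangulated 205 mm above the bench against 207 mm expected, within measuring error. The module shows no gap to the stop, and I saw no bystander moved, though the arm partly hides the multimeter in the last top view. The robot was clear with no contact force, and no final check disagreed.

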